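Hang the bin of nuts on the louvred panel and prove it with a tug

TASK

Hang the yellow bin of nuts by its rear lip in the empty middle of the top row of the blue louvred panel, between the two blue bins, spilling nothing. Before you let go, give it a steady gentle tug straight down, about the pull of a one kilo weight, for a second, to be sure the lip has caught; never lean on the panel hard. Leave the bin hanging there and the other things as they lie.

Things in the scene. Friction and masses are not known exactly. Their poses are not given: they have to be found in the camera images.
- bin_centre (a point): Centre of the loose yellow plastic bin on the work surface, three nuts in it (0.18 to 0.3 kg in all): 96 mm long (x), 60 wide (y), 52 high; the point is 26 mm above its underside, 48 mm from front and back. x points from the low front to the back, z up. Its outer sides (y = -30, +30 mm) are flat, upright, full height from 8 mm before the centre to the back: straddle these.
- bin_lip (a point): Under-face of the yellow bin's hanging lip, at x = +52.5 mm, 23 mm above the bin's centre; axes as the bin's. The lip is 40 mm wide, stands out 9.5 mm behind the bin's back at its top and turns down: the tip of its leg is 10 mm below this point. The slot between the back (x = +48) and the leg, 7 mm wide at its mouth, 4.5 mm at its top, takes a louvre's edge.
- stand: Fixed stand at the back carrying the blue louvred panel; origin on the work surface under the middle of the panel's front face. x points into the panel, away from the robot; y to the left; z up. Panel front: plane x = 0, 310 mm wide. Three rows of louvres 38 mm apart: upright tongues 2.5 mm thick, front face at x = -10.5 mm, rear at -8 mm, open upward behind, all rigid.
- row_nominal (a point): A mark on the stand, not on the panel: 170 mm up, x = -9.25 mm, y = 0; axes as the stand's. The panel is clamped to slotted uprights at an unmeasured height, so the real top edge of the top row's middle louvre (88 mm long, about y = 0) is anywhere up to 25 mm above or below this mark: feel for it. The panel's upper edge is 34 mm above the louvre edge.
- left_nominal (a point): Roughly (within 25 mm in height, by the panel's clamping) the centre of the blue bin that hangs fixed at the left of the top row, 115 mm from the middle, same size as the yellow one. It also shows how a bin hangs when home: lip's under-face on the louvre's edge, back 10.5 to 12.5 mm before the panel. Slid down with its back lightly touching the louvre, a bin's lip drops behind the edge.
- right_nominal (a point): The same for the blue bin that hangs fixed at the right of the top row, 115 mm from the middle. Axes as the stand's.
- nut_0: The largest of the three loose nuts in the yellow bin, 24x27x13 mm; origin at its underside.
- nut_1: A loose nut in the yellow bin, 18x20x10 mm; origin at its underside.
- nut_2: A loose nut in the yellow bin, 18x20x10 mm; origin at its underside.
- spray_can: Bystander: upright spray can at the right, 52 mm across, 203 mm tall; origin at its underside.
- tape_measure: Bystander: yellow pocket tape measure at the right, 67x82x38 mm; origin at its underside.
- cut_ring: Bystander: flat dark steel ring lying at the left, 70 mm across, 6 mm thick; origin at its underside.
- shield_cup: Bystander: small grey metal torch cup standing at the left, 34 mm across, 34 mm high; origin at its underside.
- weld_magnet: Bystander: arrow-shaped welding magnet lying at the right front, 69x102x14 mm; origin at its underside.

How it is judged:
By the outcome, as a careful person would: the job done as asked, in the order asked, and still so for the second after the job is handed in, with the robot touching nothing.
It also fails if it takes over 58 s, if anything falls off the work surface, if the arm or the gripper's body presses on something with over 40 N, if the wrist force passes 120 N, or if a joint passes its speed limit or range.

ROBOT

A 6-joint arm with a two-finger parallel gripper is mounted at the origin on a cart in front of the work surface, level with it; the furniture and walls round the work are solid. World frame = base frame: x ahead of the robot, y to its left, z up, the work surface at z = 0. Lengths are in m, angles in degrees, forces in N, time in s.
With the tool pointing down it reaches from about 0.35 to 0.875 m from the base axis. Payload 4.2 kg.
Tool frame: the origin (TCP) lies on the centre line of the jaws, within the pads' length; the fingertips stand tip_reach ahead of it and the grasp point (between the pads) is the TCP (tip_reach is the distance from the TCP to the fingertips, in m); z points along the fingers, y is the line along which they close (so a half turn about z gives the same grasp; the last joint's range is limited). The gripper opens to 87 mm and grips with 3 to 60 N. Pads are 19 mm wide; open, the fingers measure 117 mm over their backs; the gripper's body (75 mm by 190 mm) begins 51 mm behind the grasp point.
Start: joints at [83.514, 22.042, 0.453, 0, -68.411, -14.817], TCP at [0.227, 0.582, 0.242] pointing down, gripper open.
Joint ranges: [-179.83, 179.83], [-69.29, 118.12], [-61.27, 80.66], [-181.25, 117.63], [-171.15, -9.14], [-177.46, 177.46]. Speed limits (degrees/s): [159.86, 159.86, 180, 180, 180, 180].

INTERFACE

Orientations are given as a 3x3 rotation matrix whose columns are the frame's x, y, z axes.
In Python, from station import sense, capture, finish_job, tip_reach gives the robot as it stands.
- The arm moves only by the tool arm_command, never from a script. Its argument "deltas" is a list of rows, each a list of 7 numbers: the turn, a rotation vector about the tool's x, y, z in rad, then the shift along the tool's x, y, z in cm, then the closure, from -1 (fully open) to 1 (shut), so that 0 is half open. In form: [[rx, ry, rz, dx, dy, dz, hand], ...]. A call has 1 to 8 rows; each row is the pose to reach, as a shift and turn from the pose commanded when the call began, along the tool's axes at that moment; what a row does not reach only later rows make up. A row lasts 1/12 s, in which the tool goes at most 41.7 mm and 7.16 degrees, less where a joint would pass 70% of its speed; a pose out of reach is approached as far as the arm can. A call with a gripper value outside its range is refused whole. The fingers move at their own pace and stop on an object; the grip force is fixed at half the most. Time passes only in rows, so rows that repeat a pose let the fingers close. It gives the time, the measured TCP pose, the force, the opening and the grip force at its end, in the units of the state.
- sense(): the state, without advancing time (a new reading comes with each control period).
- capture(name): name is "scene" or "top" or "wrist"; returns a dict with "pixels" (420x560x3 uint8, blue, green, red), "fovy" (degrees; the focal length in pixels is half the picture's height over the tangent of half this angle, whatever the lens; pixels are square), "cx", "cy" (the principal point, pixels), "k1" (the pictures are not rectified: a ray, as slopes to the right and down, at radius r is drawn at 1 + k1 r^2 times it, then the intrinsics apply), "rvec" (rotation vector, rad) and "tvec" (3), from world to camera coordinates, as OpenCV has them. Camera axes: x right, y down, z forward; pixel columns grow to the right and rows downward; lengths in m; the calibration is good to about 2 mm. A picture is of the moment at which its call begins. There is no depth.
- finish_job(): hands the job in; it is judged then, once.
The state is a dict: "time_s": time; "joints": joint angles; "joint_velocities": joint speeds; "effort": joint torques, N m; "tcp_pos": TCP position; "ee_rot": TCP orientation; "wrist_force": force on the tool from outside, world axes, zero at the start; "moment": the same for the moment, N m; "gripper_width": opening from 0.0 (shut) to 1.0 (fully open); "gripper_force": force on a finger pad.
Only numpy, scipy, OpenCV 4.12 (cv2) and the standard library are available. Lean on these libraries where they do the work, as an engineer would, in place of code of your own. Each camera call takes 0.05 s, during which the arm holds its last target. There are 200 camera calls.

## Working session

There is one attempt and no reset: what is moved stays moved. The work goes in short steps, Python scripts to look and compute and a tool call to move; the robot and the scene stay as the last step left them, time stands still between calls to the robot, and variables do not carry over. Pictures are saved under pics/ and viewed, at most 10 in all, crops included, and the job is handed in when it is done.

Besides the shell and the picture viewer there is one more tool, called as name([rows], argument=value, ...), one row to a line, values as JSON. arm_command: Moves the arm, as the interface text tells. Its arguments: {"type":"object","properties":{"deltas":{"type":"array"}},"required":["deltas"]}

```bash
mkdir -p pics
cat > h.py <<'E'
import numpy as np, cv2
from station import sense, capture, finish_job, tip_reach
def K(c):
    f=210/np.tan(np.radians(c['fovy'])/2); return f,c['cx'],c['cy']
def ray(c,u,v):
    f,cx,cy=K(c); A=np.array([[f,0,cx],[0,f,cy],[0,0,1.]])
    d=np.array([(u-cx)/f,(v-cy)/f]); s=d.copy()
    for _ in range(30): s=d/(1+c['k1']*(s@s))
    R=cv2.Rodrigues(np.array(c['rvec'],float))[0]; t=np.array(c['tvec'],float).ravel()
    w=R.T@np.array([s[0],s[1],1]); return -R.T@t, w/np.linalg.norm(w)
def plane(c,u,v,z=None,ax=2):
    o,w=ray(c,u,v); return o+w*(z-o[ax])/w[ax]
def proj(c,p):
    f,cx,cy=K(c); R=cv2.Rodrigues(np.array(c['rvec'],float))[0]
    q=R@np.array(p,float)+np.array(c['tvec'],float).ravel(); s=q[:2]/q[2]
    s=s*(1+c['k1']*(s@s)); return s*f+[cx,cy]
def tri(a,b):
    (o1,w1),(o2,w2)=a,b
    M=np.array([w1,-w2]).T; s=np.linalg.lstsq(M,o2-o1,rcond=None)[0]
    p,q=o1+s[0]*w1,o2+s[1]*w2; return (p+q)/2,np.linalg.norm(p-q)
E
python3 - <<'E'
from h import *
s=sense(); print(s,tip_reach)
for n in("scene","top","wrist"):
    c=capture(n); cv2.imwrite(f"pics/{n}0.png",c['pixels'])
    o,w=ray(c,280,210);print(n,c['fovy'],c['k1'],o,w)
a=cv2.imread("pics/scene0.png");b=cv2.imread("pics/top0.png")
E
```

```text
{'time_s': 0.0, 'joints': array([ 8.35131879e+01,  2.20874631e+01,  3.79554350e-01, -2.89325242e-02,
       -6.84135531e+01, -1.48176619e+01]), 'joint_velocities': array([-0.0077781 ,  0.01358122, -0.07508952, -0.14813366, -0.00086195,
        0.01847727]), 'effort': array([-5.25767537e-04, -3.90667820e+01,  1.87406141e+01,  4.21999007e+00,
        1.09472065e-02, -1.98664980e-04]), 'tcp_pos': array([0.22684122, 0.58175913, 0.24049294]), 'ee_rot': array([[ 9.31595196e-01, -3.63496756e-01, -7.06035677e-04],
       [-3.63497431e-01, -9.31592938e-01, -2.05324553e-03],
       [ 8.86102380e-05,  2.16943582e-03, -9.99997643e-01]]), 'wrist_force': array([-1.08752614, -0.69483328, -0.27744793]), 'moment': array([-0.00191397,  0.02635481, -0.01601439]), 'gripper_force': 0.0, 'gripper_width': 0.9982622602369824} 0.019
scene 53.33833448707616 -0.034065161661236576 [-0.10348933  0.40374532  0.49730381] [ 0.75836506 -0.47877874 -0.44232721]
top 50.234188884848756 -0.02008249982075143 [0.46961561 0.01743824 0.96408525] [ 0.09266464 -0.0055249  -0.99568205]
wrist 68.2571000587291 -0.0448383093884145 [0.29526482 0.55575996 0.38267576] [-0.25147009  0.09368303 -0.96332045]
```

View pics/scene0.png

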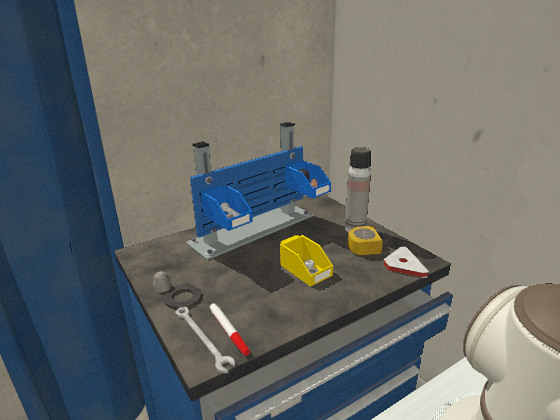

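View pics/top0.png

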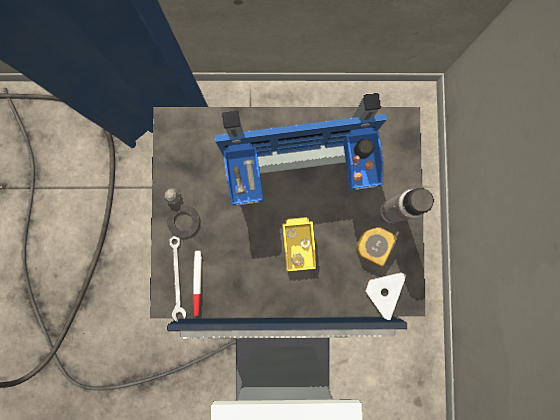

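The scene shows the yellow bin near (305,260) with its low front towards the robot, the panel at (250,185) with blue bins at (228,208) and (308,180). In the top view the bin is at (299,247), lip at the top near (298,221), and the panel's upper edge runs (217,143)–(386,120).

Run:
```python
from h import *
c=capture("top"); s=capture("scene")
hsv=cv2.cvtColor(c['pixels'],cv2.COLOR_BGR2HSV)
m=cv2.inRange(hsv,(20,120,80),(35,255,255)); m[:, 345:]=0
cn=max(cv2.findContours(m,0,2)[0],key=cv2.contourArea)
r=cv2.boxPoints(cv2.minAreaRect(cn)); print(r)
print([plane(c,*p,z=.052).round(4) for p in r])
a=cv2.resize(c['pixels'][105:285,200:400],None,fx=4,fy=4,interpolation=cv2.INTER_CUBIC)[:600]
b=cv2.resize(s['pixels'][110:260,180:380],None,fx=4,fy=4,interpolation=cv2.INTER_CUBIC)
cv2.imwrite("pics/ca.png",a);cv2.imwrite("pics/cb.png",b)
```

```text
[[281.32138 218.87416]
 [311.71237 215.97978]
 [316.7101  268.45618]
 [286.31912 271.3506 ]]
[array([0.5363, 0.0098, 0.052 ]), array([ 0.542 , -0.0524,  0.052 ]), array([ 0.4352, -0.0616,  0.052 ]), array([4.297e-01, 1.000e-04, 5.200e-02])]
```

View pics/ca.png

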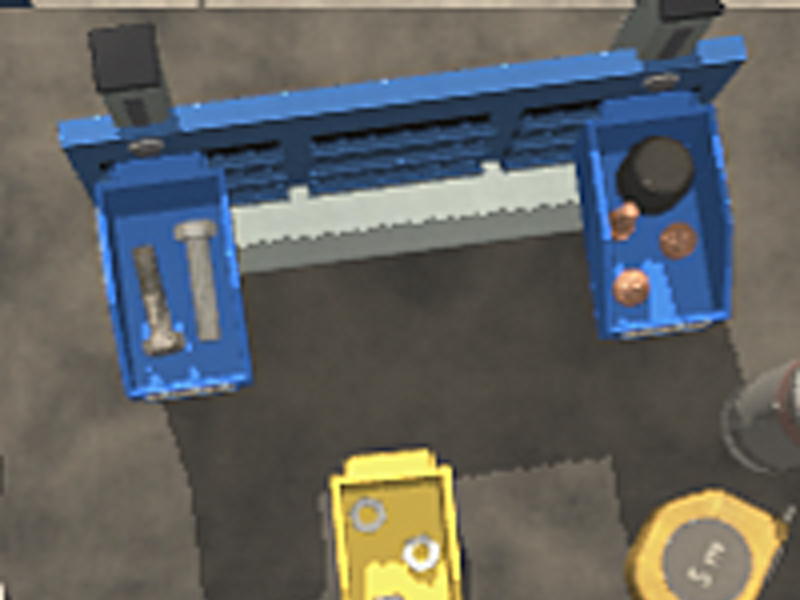

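View pics/cb.png

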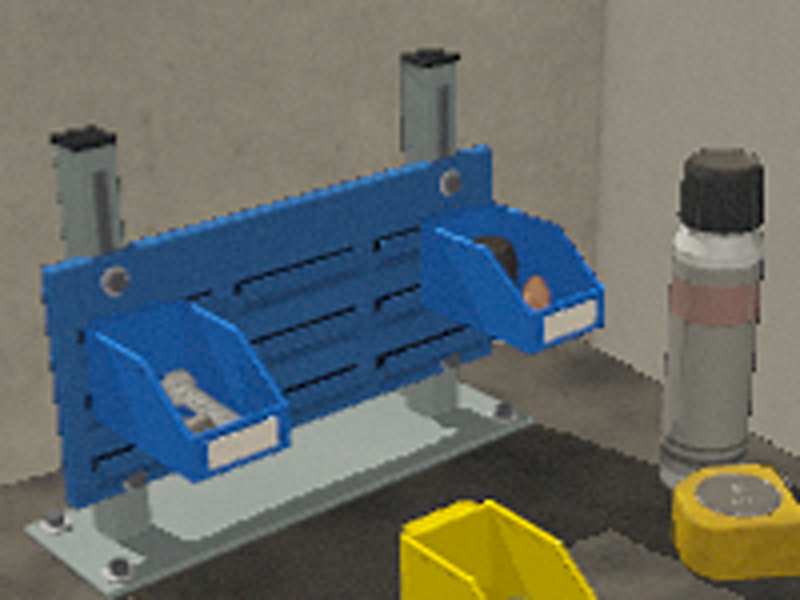

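The top crop shows the panel's front top corners near px (216.3,141.8) and (385.8,120.5), and the yellow lip at the top of the bin. The scene crop shows those same corners near (192,176.7) and (302.5,147), with the middle louvre free between the two blue bins.

Run:
```python
from h import *
c=capture("top"); s=capture("scene")
f=lambda p,q:tri(ray(c,*p),ray(s,*q))
L=f((216.3,141.8),(192.5,177)); R=f((385.8,120.5),(302.5,147)); print(L,R)
d=L[0]-R[0]; print(np.linalg.norm(d),np.degrees(np.arctan2(-d[0],d[1])))
# blue bins: front inner-top etc. : rear-top corners
for n,p,q in(("Lbin near-right rear top",(200+222/4,105+172/4),(180+195/4,110+303/4)),("Rbin left rear top",(200+583/4,105+125/4),(180+422/4,110+228/4))): print(n,f(p,q))
# bin front label top corner check
print("yellow rear-right top",f((200+453/4,105+465/4),(180+490/4,110+502/4)),"rear-left",f((200+331/4,105+477/4),(180+402/4,110+540/4)))
```

```text
(array([0.66491132, 0.12707683, 0.18204408]), np.float64(0.003790676790994881)) (array([ 0.70398814, -0.1761434 ,  0.18008309]), np.float64(0.002962704459926805))
0.3057341148206966 7.343387127609305
Lbin near-right rear top (array([0.65930442, 0.05517055, 0.14787939]), np.float64(0.0057326084297375495))
Rbin left rear top (array([ 0.68262983, -0.10981989,  0.14827089]), np.float64(0.0001095557381695743))
yellow rear-right top (array([ 0.5319036 , -0.05484158,  0.04958652]), np.float64(0.001975469865020741)) rear-left (array([0.52540516, 0.00682794, 0.04974336]), np.float64(9.168547828939588e-05))
```

arm_command([
  [0, 0, -0.059, 2.6, 2.6, 0, -1],
  [0, 0, -0.118, 5.2, 5.2, 0, -1],
  [0, 0, -0.177, 7.8, 7.8, 0, -1],
  [0, 0, -0.236, 10.4, 10.4, 0, -1],
  [0, 0, -0.295, 13, 13, 0, -1],
  [0, 0, -0.354, 15.6, 15.6, 0, -1],
  [0, 0, -0.413, 18.2, 18.2, 0, -1],
  [0, 0, -0.472, 20.8, 20.8, 0, -1],
])

```text
time_s: 1.02
tcp_pos: [0.3456, 0.3112, 0.2418]
ee_rot: [[0.995, 0.103, 0.0], [0.103, -0.995, 0.001], [0.0, -0.001, -1.0]]
wrist_force: [0.3, 0.3, -0.4]
gripper_width: 0.998
gripper_force: 0.0
```

```bash
cat >> h.py <<'E'
def go(x,y,z,yaw):
    s=sense(); R=s['ee_rot']; d=R.T@(np.array([x,y,z])-s['tcp_pos'])*100
    cy=np.degrees(np.arctan2(R[1,0],R[0,0])); print('tcp',s['tcp_pos'].round(4),'yaw',round(cy,2),'z',R[:,2].round(4),'delta cm',d.round(2),'rz',np.radians(cy-yaw).round(4),'F',s['wrist_force'].round(2),'t',s['time_s'],'w',round(s['gripper_width'],3))
E
python3 -c "
from h import *
go(.494,-.0265,.16,5.6)"
```

```text
tcp [0.3456 0.3112 0.2418] yaw 5.94 z [ 4.e-04  6.e-04 -1.e+00] delta cm [11.27 35.13  8.17] rz 0.0059 F [ 0.26  0.27 -0.42] t 1.0167 w 0.998
```

arm_command([
  [0, 0, 0, 1.1, 3.5, 0.5, -1],
  [0, 0, 0, 2.2, 7, 1, -1],
  [0, 0, 0, 3.3, 10.5, 2, -1],
  [0, 0, 0, 4.4, 14, 3, -1],
  [0, 0, 0, 5.5, 17.5, 4, -1],
  [0, 0, 0, 6.6, 21, 5, -1],
  [0, 0, 0, 7.7, 24.5, 6, -1],
  [0, 0, 0, 8.8, 28, 6.5, -1],
])

```text
time_s: 1.68
tcp_pos: [0.4606, 0.0412, 0.1757]
ee_rot: [[0.995, 0.1, -0.001], [0.1, -0.995, -0.0], [-0.001, 0.0, -1.0]]
wrist_force: [0.5, 2.3, 0.7]
gripper_width: 1.004
gripper_force: 0.0
```

arm_command([
  [0, 0, 0, 1.2, 3.5, 0.5, -1],
  [0, 0, 0, 2.2, 6.5, 1, -1],
  [0, 0, 0, 2.2, 6.5, 1, -1],
  [0, 0, 0, 2.2, 6.5, 1, -1],
])

```text
time_s: 2.02
tcp_pos: [0.4893, -0.0208, 0.166]
ee_rot: [[0.995, 0.096, -0.001], [0.096, -0.995, -0.0], [-0.001, 0.0, -1.0]]
wrist_force: [-0.3, -0.2, -0.2]
gripper_width: 1.001
gripper_force: 0.0
```

```bash
python3 -c "
from h import *
go(.494,-.0265,.16,5.6)
c=capture('wrist'); cv2.imwrite('pics/w1.png',c['pixels'])
for p in [(.482,-.0275,.052)]: print(proj(c,p))
hsv=cv2.cvtColor(c['pixels'],cv2.COLOR_BGR2HSV)
m=cv2.inRange(hsv,(20,120,60),(35,255,255))
cn=max(cv2.findContours(m,0,2)[0],key=cv2.contourArea)
r=cv2.boxPoints(cv2.minAreaRect(cn)); print(r)
print([plane(c,*p,z=.052).round(4) for p in r])
"
```

```text
tcp [ 0.4893 -0.0208  0.166 ] yaw 5.53 z [-1.1e-03 -3.0e-04 -1.0e+00] delta cm [0.41 0.61 0.6 ] rz -0.0012 F [-0.32 -0.23 -0.17] t 2.0167 w 1.001
[286.8194479  221.04869879]
[[250. 154.]
 [323. 154.]
 [323. 261.]
 [250. 261.]]
[array([0.5363, 0.0084, 0.052 ]), array([ 0.5421, -0.051 ,  0.052 ]), array([ 0.4476, -0.0639,  0.052 ]), array([0.4412, 0.0016, 0.052 ])]
```

View pics/w1.png

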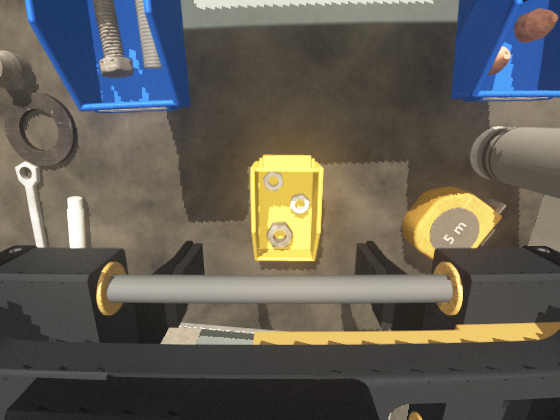

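The wrist view shows the bin square to the jaws, outline (250,154)–(323,261), its centre line near column 286. That agrees with the top-view estimate.

arm_command([
  [0, 0, 0, 0.4, 0.55, 2, -1],
  [0, 0, 0, 0.4, 0.55, 4, -1],
  [0, 0, 0, 0.4, 0.55, 6, -1],
  [0, 0, 0, 0.4, 0.55, 8, -1],
  [0, 0, 0, 0.4, 0.55, 10, -1],
  [0, 0, 0, 0.4, 0.55, 11.5, -1],
  [0, 0, 0, 0.4, 0.55, 12.6, -1],
  [0, 0, 0, 0.4, 0.55, 13.1, -1],
])

```text
time_s: 2.73
tcp_pos: [0.4928, -0.0232, 0.0345]
ee_rot: [[0.995, 0.102, -0.002], [0.102, -0.995, -0.0], [-0.002, 0.0, -1.0]]
wrist_force: [-0.4, -0.1, 0.2]
gripper_width: 1.001
gripper_force: 0.0
```

arm_command([
  [0, 0, 0, 0, 0, 0, -1],
  [0, 0, 0, 0, 0, 0, -0.2],
  [0, 0, 0, 0, 0, 0, 0.0],
  [0, 0, 0, 0, 0, 0, 0.1],
  [0, 0, 0, 0, 0, 0, 0.2],
  [0, 0, 0, 0, 0, 0, 0.3],
  [0, 0, 0, 0, 0, 0, 0.5],
  [0, 0, 0, 0, 0, 0, 1],
])

```text
time_s: 3.4
tcp_pos: [0.4942, -0.0245, 0.0362]
ee_rot: [[0.995, 0.1, 0.001], [0.1, -0.995, -0.0], [0.001, 0.0, -1.0]]
wrist_force: [-0.4, -0.7, 4.3]
gripper_width: 0.69
gripper_force: 30.0
```

arm_command([
  [0, 0, 0, 0, 0, 0, 1],
  [0, 0, 0, 0, 0, 0, 1],
  [0, 0, 0, 0, 0, 0, 1],
  [0, 0, 0, 0, 0, 0, 1],
])

```text
time_s: 3.73
tcp_pos: [0.4942, -0.0245, 0.0362]
ee_rot: [[0.995, 0.1, 0.001], [0.1, -0.995, -0.0], [0.001, 0.0, -1.0]]
wrist_force: [-1.1, -1.2, 5.8]
gripper_width: 0.687
gripper_force: 30.0
```

arm_command([
  [0, 0, 0, 0, 0, -0.3, 1],
  [0, 0, 0, 0, 0, -1, 1],
  [0, 0, 0, 0, 0, -2.2, 1],
  [0, 0, 0, 0, 0, -3.7, 1],
  [0, 0, 0, 0, 0, -5.4, 1],
  [0, 0, 0, 0, 0, -7.2, 1],
  [0, 0, 0, 0, 0, -9, 1],
  [0, 0, 0, 0, 0, -10.8, 1],
])

```text
time_s: 4.4
tcp_pos: [0.4928, -0.0244, 0.1441]
ee_rot: [[0.995, 0.1, -0.002], [0.1, -0.995, 0.0], [-0.002, -0.0, -1.0]]
wrist_force: [0.8, 0.0, -3.1]
gripper_width: 0.686
gripper_force: 30.0
```

arm_command([
  [0, 0, 0, 0, 0, -1.6, 1],
  [0, 0, 0, 0, 0, -3, 1],
  [0, 0, 0, 0, 0, -4, 1],
  [0, 0, 0, 0, 0, -4.5, 1],
  [0, 0, 0, 0, 0, -4.5, 1],
  [0, 0, 0, 0, 0, -4.5, 1],
  [0, 0, 0, 0, 0, -4.5, 1],
  [0, 0, 0, 0, 0, -4.5, 1],
])

```text
time_s: 5.07
tcp_pos: [0.4931, -0.0245, 0.1875]
ee_rot: [[0.995, 0.1, -0.002], [0.1, -0.995, -0.0], [-0.002, 0.0, -1.0]]
wrist_force: [0.8, -1.1, -2.7]
gripper_width: 0.689
gripper_force: 30.0
```

```bash
python3 -c "
from h import *
go(.62,-.031,.189,7.3)
c=capture('wrist'); s=capture('scene'); cv2.imwrite('pics/s2.png',s['pixels'])
a=c['pixels'].copy()
hsv=cv2.cvtColor(a,cv2.COLOR_BGR2HSV); m=cv2.inRange(hsv,(20,120,60),(35,255,255)); m[300:]=0
cn=max(cv2.findContours(m,0,2)[0],key=cv2.contourArea); r=cv2.boundingRect(cn); print(r)
z=sense()['tcp_pos'][2]+.016
for p in [(r[0],r[1]),(r[0]+r[2],r[1])]: print(plane(c,*p,z=z))
cv2.imwrite('pics/w2.png',a)"
```

```text
tcp [ 0.4931 -0.0245  0.1875] yaw 5.73 z [-2.3e-03 -4.0e-04 -1.0e+00] delta cm [12.56  1.91 -0.18] rz -0.0274 F [ 0.77 -1.12 -2.67] t 5.0667 w 0.689
(209, 192, 141, 83)
[0.53611795 0.00982772 0.20379356]
[ 0.54199095 -0.048461    0.20379356]
```

View pics/w2.png

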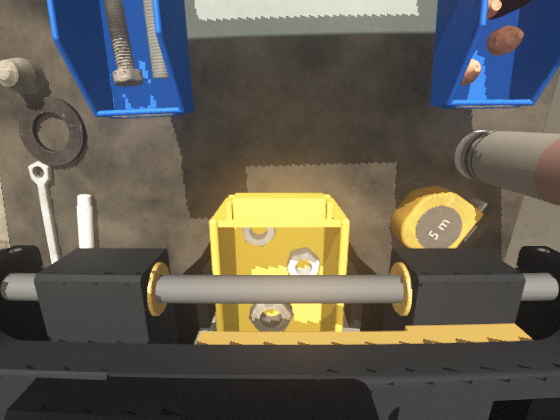

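The bin is held level with all three nuts inside, at (258,231), (303,263) and (270,315). Its lip edge is at row 192. Next I carry it to just in front of the panel.

arm_command([
  [0, 0, -0.005, 0.3, 0.05, 0, 1],
  [0, 0, -0.01, 1.1, 0.2, 0, 1],
  [0, 0, -0.015, 2.5, 0.4, 0, 1],
  [0, 0, -0.02, 4.2, 0.7, 0, 1],
  [0, 0, -0.025, 6, 1, 0, 1],
  [0, 0, -0.029, 7.8, 1.3, 0, 1],
  [0, 0, -0.029, 9.5, 1.6, 0, 1],
  [0, 0, -0.029, 11, 1.9, 0, 1],
])

```text
time_s: 5.83
tcp_pos: [0.6069, -0.0325, 0.188]
ee_rot: [[0.992, 0.129, 0.0], [0.129, -0.992, -0.0], [0.0, 0.0, -1.0]]
wrist_force: [0.2, 0.5, -2.1]
gripper_width: 0.686
gripper_force: 30.0
```

arm_command([
  [0, 0, 0, 0.9, 0.2, 0, 1],
  [0, 0, 0, 1.4, 0.2, 0.3, 1],
  [0, 0, 0, 1.4, 0.2, 1, 1],
  [0, 0, 0, 1.4, 0.2, 2, 1],
  [0, 0, 0, 1.4, 0.2, 2.8, 1],
  [0, 0, 0, 1.4, 0.2, 3.2, 1],
  [0, 0, 0, 1.4, 0.2, 3.2, 1],
  [0, 0, 0, 1.4, 0.2, 3.2, 1],
])

```text
time_s: 6.5
tcp_pos: [0.6188, -0.0325, 0.1563]
ee_rot: [[0.992, 0.129, -0.001], [0.129, -0.992, -0.0], [-0.001, 0.0, -1.0]]
wrist_force: [0.6, -1.2, -3.2]
gripper_width: 0.686
gripper_force: 30.0
```

```bash
python3 -c "
from h import *
go(.6377,-.031,.155,7.4)
c=capture('wrist'); s=capture('scene')
a=cv2.resize(s['pixels'][110:260,180:380],None,fx=4,fy=4,interpolation=cv2.INTER_CUBIC)
b=c['pixels']
cv2.imwrite('pics/w3.png',b)
cv2.imwrite('pics/s3.png',a)"
```

```text
tcp [ 0.6188 -0.0325  0.1563] yaw 7.42 z [-6.e-04 -3.e-04 -1.e+00] delta cm [1.89 0.09 0.13] rz 0.0004 F [ 0.56 -1.23 -3.22] t 6.5 w 0.686
```

View pics/w3.png

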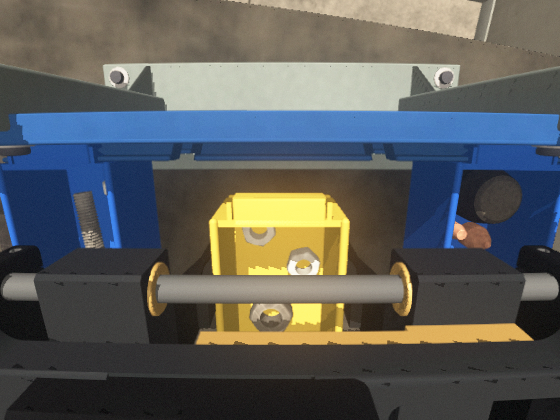

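View pics/s3.png

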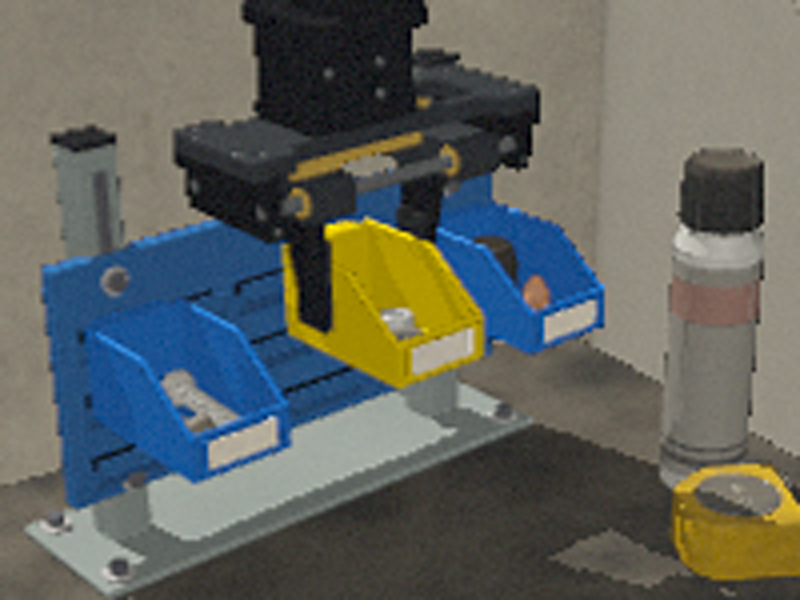

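The wrist view shows the panel's top edge level across rows 112–143. The middle louvre spans columns 196–372 near row 155, and the bin sits at columns 211–350 with its nuts in. The scene view shows the bin level in front of the free place. Now I feel forward for the panel.

arm_command([
  [0, 0, 0, 0.2, 0, 0, 1],
  [0, 0, 0, 0.5, 0, 0, 1],
  [0, 0, 0, 0.8, 0, 0, 1],
  [0, 0, 0, 1.1, 0, 0, 1],
  [0, 0, 0, 1.3, 0, 0, 1],
  [0, 0, 0, 1.4, 0, 0, 1],
  [0, 0, 0, 1.4, 0, 0, 1],
  [0, 0, 0, 1.4, 0, 0, 1],
])

```text
time_s: 7.27
tcp_pos: [0.6331, -0.0307, 0.1564]
ee_rot: [[0.992, 0.129, -0.0], [0.129, -0.992, -0.0], [-0.0, -0.0, -1.0]]
wrist_force: [-0.9, 0.5, -3.1]
gripper_width: 0.689
gripper_force: 30.0
```

arm_command([
  [0, 0, 0, 0.05, 0, 0, 1],
  [0, 0, 0, 0.1, 0, 0, 1],
  [0, 0, 0, 0.15, 0, 0, 1],
  [0, 0, 0, 0.2, 0, 0, 1],
  [0, 0, 0, 0.2, 0, 0, 1],
  [0, 0, 0, 0.2, 0, 0, 1],
])

```text
time_s: 7.77
tcp_pos: [0.6351, -0.0304, 0.1566]
ee_rot: [[0.992, 0.129, -0.0], [0.129, -0.992, -0.0], [-0.0, 0.0, -1.0]]
wrist_force: [0.3, -0.4, -3.3]
gripper_width: 0.687
gripper_force: 30.0
```

arm_command([
  [0, 0, 0, 0.05, 0, 0, 1],
  [0, 0, 0, 0.1, 0, 0, 1],
  [0, 0, 0, 0.15, 0, 0, 1],
  [0, 0, 0, 0.15, 0, 0, 1],
])

```text
time_s: 8.1
tcp_pos: [0.6367, -0.0302, 0.1565]
ee_rot: [[0.992, 0.129, 0.0], [0.129, -0.992, 0.0], [0.0, -0.0, -1.0]]
wrist_force: [0.4, 0.2, -3.4]
gripper_width: 0.69
gripper_force: 30.0
```

arm_command([
  [0, 0, 0, 0.05, 0, 0, 1],
  [0, 0, 0, 0.1, 0, 0, 1],
  [0, 0, 0, 0.1, 0, 0, 1],
])

```text
time_s: 8.35
tcp_pos: [0.6377, -0.0301, 0.1565]
ee_rot: [[0.992, 0.129, 0.0], [0.129, -0.992, -0.0], [0.0, 0.0, -1.0]]
wrist_force: [-0.9, -0.6, -2.7]
gripper_width: 0.683
gripper_force: 30.0
```

arm_command([
  [0, 0, 0, 0.05, 0, 0, 1],
  [0, 0, 0, 0.1, 0, 0, 1],
  [0, 0, 0, 0.1, 0, 0, 1],
])

```text
time_s: 8.6
tcp_pos: [0.6387, -0.03, 0.1566]
ee_rot: [[0.992, 0.129, 0.0], [0.129, -0.992, -0.0], [0.0, 0.0, -1.0]]
wrist_force: [0.4, -0.6, -2.3]
gripper_width: 0.689
gripper_force: 30.0
```

arm_command([
  [0, 0, 0, 0.05, 0, 0, 1],
  [0, 0, 0, 0.1, 0, 0, 1],
  [0, 0, 0, 0.1, 0, 0, 1],
])

```text
time_s: 8.85
tcp_pos: [0.6397, -0.0298, 0.1565]
ee_rot: [[0.992, 0.129, 0.0], [0.129, -0.992, 0.0], [0.0, 0.0, -1.0]]
wrist_force: [-0.7, -0.8, -2.4]
gripper_width: 0.68
gripper_force: 30.0
```

arm_command([
  [0, 0, 0, 0.05, 0, 0, 1],
  [0, 0, 0, 0.1, 0, 0, 1],
  [0, 0, 0, 0.1, 0, 0, 1],
])

```text
time_s: 9.1
tcp_pos: [0.6407, -0.0297, 0.1566]
ee_rot: [[0.992, 0.129, 0.0], [0.129, -0.992, -0.0], [0.0, 0.0, -1.0]]
wrist_force: [1.0, 1.3, -3.4]
gripper_width: 0.689
gripper_force: 30.0
```

arm_command([
  [0, 0, 0, 0.05, 0, 0, 1],
  [0, 0, 0, 0.1, 0, 0, 1],
  [0, 0, 0, 0.1, 0, 0, 1],
])

```text
time_s: 9.35
tcp_pos: [0.6412, -0.0296, 0.1564]
ee_rot: [[0.992, 0.129, -0.001], [0.129, -0.992, -0.0], [-0.001, -0.0, -1.0]]
wrist_force: [-1.8, -0.3, -2.4]
gripper_width: 0.685
gripper_force: 30.0
```

arm_command([
  [0, 0, 0, 0.05, 0, 0, 1],
  [0, 0, 0, 0.05, 0, 0, 1],
])

```text
time_s: 9.52
tcp_pos: [0.6413, -0.0297, 0.1564]
ee_rot: [[0.992, 0.129, -0.002], [0.129, -0.992, -0.0], [-0.002, -0.0, -1.0]]
wrist_force: [-2.3, -0.1, -1.4]
gripper_width: 0.684
gripper_force: 30.0
```

Light contact with the panel at x = 0.641. Next I back off about 2 mm and feel downward.

arm_command([
  [0, 0, 0, -0.15, 0, 0, 1],
  [0, 0, 0, -0.33, 0, 0, 1],
  [0, 0, 0, -0.33, 0, 0.2, 1],
  [0, 0, 0, -0.33, 0, 0.5, 1],
  [0, 0, 0, -0.33, 0, 0.7, 1],
  [0, 0, 0, -0.33, 0, 0.8, 1],
  [0, 0, 0, -0.33, 0, 0.8, 1],
  [0, 0, 0, -0.33, 0, 0.8, 1],
])

```text
time_s: 10.18
tcp_pos: [0.6388, -0.0299, 0.1483]
ee_rot: [[0.992, 0.129, -0.0], [0.129, -0.992, -0.0], [-0.0, 0.0, -1.0]]
wrist_force: [0.4, 0.4, -1.6]
gripper_width: 0.688
gripper_force: 30.0
```

arm_command([
  [0, 0, 0, 0, 0, 0.1, 1],
  [0, 0, 0, 0, 0, 0.2, 1],
  [0, 0, 0, 0, 0, 0.2, 1],
])

```text
time_s: 10.43
tcp_pos: [0.6387, -0.0299, 0.1463]
ee_rot: [[0.992, 0.129, -0.0], [0.129, -0.992, 0.0], [-0.0, -0.0, -1.0]]
wrist_force: [-0.5, 0.4, -2.8]
gripper_width: 0.689
gripper_force: 30.0
```

arm_command([
  [0, 0, 0, 0, 0, 0.1, 1],
  [0, 0, 0, 0, 0, 0.2, 1],
  [0, 0, 0, 0, 0, 0.2, 1],
])

```text
time_s: 10.68
tcp_pos: [0.6386, -0.0299, 0.1443]
ee_rot: [[0.992, 0.129, -0.0], [0.129, -0.992, -0.0], [-0.0, -0.0, -1.0]]
wrist_force: [-0.1, 0.3, -3.2]
gripper_width: 0.687
gripper_force: 30.0
```

arm_command([
  [0, 0, 0, 0, 0, 0.1, 1],
  [0, 0, 0, 0, 0, 0.2, 1],
  [0, 0, 0, 0, 0, 0.2, 1],
])

```text
time_s: 10.93
tcp_pos: [0.6386, -0.0299, 0.1423]
ee_rot: [[0.992, 0.129, -0.0], [0.129, -0.992, 0.0], [-0.0, -0.0, -1.0]]
wrist_force: [0.1, -0.4, -2.5]
gripper_width: 0.687
gripper_force: 30.0
```

arm_command([
  [0, 0, 0, 0, 0, 0.1, 1],
  [0, 0, 0, 0, 0, 0.2, 1],
  [0, 0, 0, 0, 0, 0.2, 1],
])

```text
time_s: 11.18
tcp_pos: [0.6386, -0.0299, 0.1403]
ee_rot: [[0.992, 0.129, -0.0], [0.129, -0.992, -0.0], [-0.0, -0.0, -1.0]]
wrist_force: [-0.4, 0.0, -3.1]
gripper_width: 0.687
gripper_force: 30.0
```

arm_command([
  [0, 0, 0, 0, 0, 0.1, 1],
  [0, 0, 0, 0, 0, 0.2, 1],
  [0, 0, 0, 0, 0, 0.2, 1],
])

```text
time_s: 11.43
tcp_pos: [0.6386, -0.0299, 0.1383]
ee_rot: [[0.992, 0.129, -0.001], [0.129, -0.992, -0.0], [-0.001, -0.0, -1.0]]
wrist_force: [-0.8, -0.0, -3.1]
gripper_width: 0.688
gripper_force: 30.0
```

arm_command([
  [0, 0, 0, 0, 0, 0.1, 1],
  [0, 0, 0, 0, 0, 0.2, 1],
  [0, 0, 0, 0, 0, 0.2, 1],
])

```text
time_s: 11.68
tcp_pos: [0.6386, -0.0299, 0.1363]
ee_rot: [[0.992, 0.129, -0.0], [0.129, -0.992, 0.0], [-0.0, -0.0, -1.0]]
wrist_force: [-0.2, -0.4, -2.9]
gripper_width: 0.681
gripper_force: 30.0
```

arm_command([
  [0, 0, 0, 0, 0, 0.1, 1],
  [0, 0, 0, 0, 0, 0.1, 1],
])

```text
time_s: 11.85
tcp_pos: [0.6387, -0.0299, 0.1354]
ee_rot: [[0.992, 0.129, -0.0], [0.129, -0.992, 0.0], [-0.0, -0.0, -1.0]]
wrist_force: [-0.2, 0.2, -2.8]
gripper_width: 0.687
gripper_force: 30.0
```

arm_command([
  [0, 0, 0, 0, 0, 0.1, 1],
  [0, 0, 0, 0, 0, 0.1, 1],
])

```text
time_s: 12.02
tcp_pos: [0.6388, -0.0299, 0.1344]
ee_rot: [[0.992, 0.129, -0.0], [0.129, -0.992, 0.0], [-0.0, -0.0, -1.0]]
wrist_force: [0.2, -0.8, -2.2]
gripper_width: 0.69
gripper_force: 30.0
```

arm_command([
  [0, 0, 0, 0, 0, 0.1, 1],
  [0, 0, 0, 0, 0, 0.1, 1],
])

```text
time_s: 12.18
tcp_pos: [0.6389, -0.0299, 0.1336]
ee_rot: [[0.992, 0.129, 0.0], [0.129, -0.992, -0.0], [0.0, 0.0, -1.0]]
wrist_force: [0.0, 0.8, -2.6]
gripper_width: 0.689
gripper_force: 30.0
```

arm_command([
  [0, 0, 0, 0, 0, 0.1, 1],
  [0, 0, 0, 0, 0, 0.1, 1],
])

```text
time_s: 12.35
tcp_pos: [0.639, -0.03, 0.1334]
ee_rot: [[0.992, 0.129, 0.001], [0.129, -0.992, -0.0], [0.001, 0.0, -1.0]]
wrist_force: [-1.0, 0.6, 1.0]
gripper_width: 0.687
gripper_force: 30.0
```

arm_command([
  [0, 0, 0, 0, 0, 0.1, 1],
  [0, 0, 0, 0, 0, 0.1, 1],
])

```text
time_s: 12.52
tcp_pos: [0.6393, -0.0299, 0.1328]
ee_rot: [[0.992, 0.129, 0.002], [0.129, -0.992, -0.0], [0.002, 0.0, -1.0]]
wrist_force: [-1.5, 0.6, 4.6]
gripper_width: 0.686
gripper_force: 30.0
```

Contact at TCP z ≈ 0.1335, which puts the lip's under-face at about 0.147 m, as the louvre edge measured in the pictures. So the lip is seated, and the steady tug comes next.

arm_command([
  [0, 0, 0, 0, 0, 0.05, 1],
  [0, 0, 0, 0, 0, 0.1, 1],
  [0, 0, 0, 0, 0, 0.11, 1],
  [0, 0, 0, 0, 0, 0.11, 1],
])

```text
time_s: 12.85
tcp_pos: [0.6399, -0.0298, 0.1316]
ee_rot: [[0.992, 0.129, 0.003], [0.129, -0.992, 0.0], [0.003, 0.0, -1.0]]
wrist_force: [-1.8, 1.0, 5.8]
gripper_width: 0.684
gripper_force: 30.0
```

arm_command([
  [0, 0, 0, 0, 0, 0.04, 1],
  [0, 0, 0, 0, 0, 0.08, 1],
  [0, 0, 0, 0, 0, 0.08, 1],
])

```text
time_s: 13.1
tcp_pos: [0.6399, -0.0298, 0.1315]
ee_rot: [[0.992, 0.129, 0.003], [0.129, -0.992, -0.0], [0.003, 0.0, -1.0]]
wrist_force: [-3.2, 1.6, 7.7]
gripper_width: 0.685
gripper_force: 30.0
```

arm_command([
  [0, 0, 0, 0, 0, 0.03, 1],
  [0, 0, 0, 0, 0, 0.04, 1],
  [0, 0, 0, 0, 0, 0.04, 1],
  [0, 0, 0, 0, 0, 0.04, 1],
])

```text
time_s: 13.43
tcp_pos: [0.6399, -0.0298, 0.1315]
ee_rot: [[0.992, 0.13, 0.004], [0.13, -0.992, -0.0], [0.004, 0.001, -1.0]]
wrist_force: [-2.8, 0.5, 8.3]
gripper_width: 0.687
gripper_force: 30.0
```

arm_command([
  [0, 0, 0, 0, 0, 0.015, 1],
  [0, 0, 0, 0, 0, 0.015, 1],
  [0, 0, 0, 0, 0, 0.015, 1],
  [0, 0, 0, 0, 0, 0.015, 1],
  [0, 0, 0, 0, 0, 0.015, 1],
  [0, 0, 0, 0, 0, 0.015, 1],
  [0, 0, 0, 0, 0, 0.015, 1],
  [0, 0, 0, 0, 0, 0.015, 1],
])

```text
time_s: 14.1
tcp_pos: [0.6399, -0.0298, 0.1315]
ee_rot: [[0.992, 0.13, 0.004], [0.13, -0.992, -0.0], [0.004, 0.001, -1.0]]
wrist_force: [-3.2, 1.7, 9.2]
gripper_width: 0.687
gripper_force: 30.0
```

arm_command([
  [0, 0, 0, 0, 0, 0, 1],
  [0, 0, 0, 0, 0, 0, 1],
  [0, 0, 0, 0, 0, 0, 1],
  [0, 0, 0, 0, 0, 0, 1],
  [0, 0, 0, 0, 0, 0, 1],
  [0, 0, 0, 0, 0, 0, 1],
  [0, 0, 0, 0, 0, 0, 1],
])

```text
time_s: 14.68
tcp_pos: [0.6399, -0.0298, 0.1315]
ee_rot: [[0.992, 0.13, 0.004], [0.13, -0.992, -0.0], [0.004, 0.001, -1.0]]
wrist_force: [-2.6, 0.5, 9.8]
gripper_width: 0.69
gripper_force: 30.0
```

```bash
python3 -c "
from h import *
go(.6399,-.0298,.1335,7.4)
s=capture('scene'); c=capture('wrist')
a=cv2.resize(s['pixels'][130:230,200:340],None,fx=4,fy=4,interpolation=cv2.INTER_CUBIC)
b=c['pixels'][90:340,150:410]
b=cv2.resize(b,(0,0),fx=.9,fy=.9); o=np.zeros((400,800,3),np.uint8); o[:,:560]=a; o[:b.shape[0],562:562+b.shape[1]]=b
cv2.imwrite('pics/s4.png',o)"
```

```text
tcp [ 0.6399 -0.0298  0.1315] yaw 7.44 z [ 3.8e-03 -1.0e-04 -1.0e+00] delta cm [ 0.  -0.  -0.2] rz 0.0007 F [-2.63  0.52  9.84] t 14.6833 w 0.69
```

View pics/s4.png

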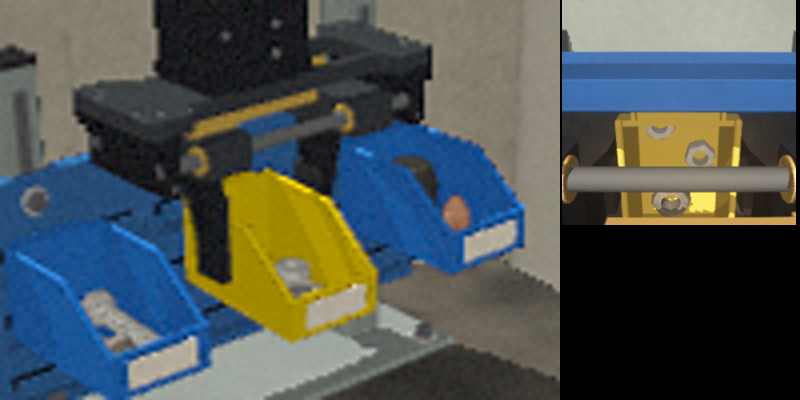

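Bin seated level at the blue bins' height, nuts inside. The pull stayed at 8–10 N for over a second. Now I ease the load and open.

arm_command([
  [0, 0, 0, 0, 0, -0.08, 1],
  [0, 0, 0, 0, 0, -0.16, 1],
  [0, 0, 0, 0, 0, -0.24, 1],
  [0, 0, 0, 0, 0, -0.24, 1],
  [0, 0, 0, 0, 0, -0.24, 1],
])

```text
time_s: 15.2
tcp_pos: [0.6398, -0.0298, 0.1317]
ee_rot: [[0.992, 0.129, 0.002], [0.129, -0.992, 0.0], [0.002, 0.0, -1.0]]
wrist_force: [2.2, 0.9, 1.8]
gripper_width: 0.685
gripper_force: 30.0
```

arm_command([
  [0, 0, 0, 0, 0, -0.03, 0.35],
  [0, 0, 0, 0, 0, -0.03, 0.1],
  [0, 0, 0, 0, 0, -0.03, -0.2],
  [0, 0, 0, 0, 0, -0.03, -0.5],
  [0, 0, 0, 0, 0, -0.03, -0.8],
  [0, 0, 0, 0, 0, -0.03, -0.9],
  [0, 0, 0, 0, 0, -0.03, -0.9],
  [0, 0, 0, 0, 0, -0.03, -0.9],
])

```text
time_s: 15.87
tcp_pos: [0.638, -0.0301, 0.1313]
ee_rot: [[0.992, 0.129, -0.002], [0.129, -0.992, -0.0], [-0.002, -0.0, -1.0]]
wrist_force: [-0.3, 0.1, 0.1]
gripper_width: 0.919
gripper_force: 0.0
```

arm_command([
  [0, 0, 0, 0, 0, -0.3, -1],
  [0, 0, 0, 0, 0, -0.8, -1],
  [0, 0, 0, 0, 0, -1.6, -1],
  [0, 0, 0, 0, 0, -3, -1],
  [0, 0, 0, 0, 0, -5, -1],
  [0, 0, 0, 0, 0, -7, -1],
  [0, 0, 0, 0, 0, -9, -1],
  [0, 0, 0, 0, 0, -11, -1],
])

```text
time_s: 16.53
tcp_pos: [0.6387, -0.03, 0.2439]
ee_rot: [[0.992, 0.129, 0.001], [0.129, -0.992, 0.0], [0.001, 0.0, -1.0]]
wrist_force: [0.7, 0.5, 0.3]
gripper_width: 0.997
gripper_force: 0.0
```

arm_command([
  [0, 0, 0, -1, 0, -1, -1],
  [0, 0, 0, -3, 0, -1.5, -1],
  [0, 0, 0, -6, 0, -1.5, -1],
  [0, 0, 0, -9, 0, -1.5, -1],
  [0, 0, 0, -12, 0, -1.5, -1],
  [0, 0, 0, -14, 0, -1.5, -1],
  [0, 0, 0, -15, 0, -1.5, -1],
  [0, 0, 0, -15, 0, -1.5, -1],
])

```text
time_s: 17.2
tcp_pos: [0.4879, -0.0496, 0.2576]
ee_rot: [[0.992, 0.129, 0.001], [0.129, -0.992, 0.0], [0.001, -0.0, -1.0]]
wrist_force: [0.9, -0.5, -0.5]
gripper_width: 0.999
gripper_force: 0.0
```

```bash
python3 -c "
from h import *
go(.5,-.03,.25,7.4)
s=capture('scene'); c=capture('wrist')
a=cv2.resize(s['pixels'][120:270,170:350],None,fx=2.5,fy=2.5,interpolation=cv2.INTER_CUBIC)
b=cv2.resize(c['pixels'],(0,0),fx=.6,fy=.6)
o=np.zeros((375,800,3),np.uint8); o[:,:450]=a; o[:252,455:791]=b
cv2.imwrite('pics/s5.png',o)"
```

```text
tcp [ 0.4879 -0.0496  0.2576] yaw 7.4 z [ 8.e-04  5.e-04 -1.e+00] delta cm [ 1.45 -1.79  0.77] rz 0.0 F [ 0.93 -0.52 -0.54] t 17.2 w 0.999
```

View pics/s5.png

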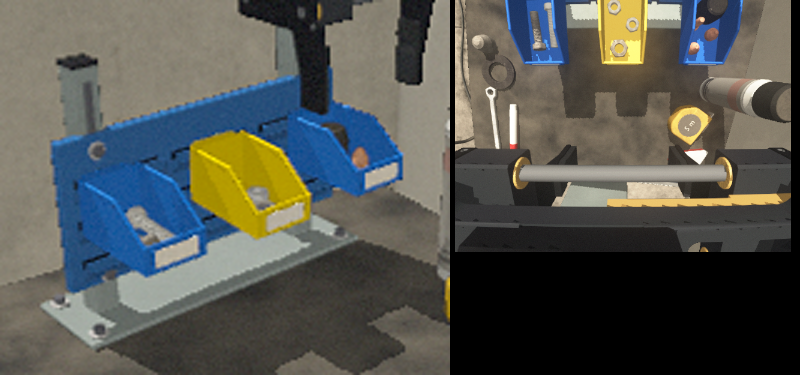

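The yellow bin hangs level between the blue bins with its three nuts inside. The arm is clear of everything.

```bash
python3 -c "
from h import *
print(finish_job())"
```

```text
the job is handed in; nothing more can be done
None
```

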